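Seat a pendant stone with a ratchet setting press

TASK

Push the press's carriage, the one with the orange post, fully home so that the pendant sits under the ram; only then take the red knob and swing the lever clockwise exactly three clicks, counted by feel, so that the pad comes down on the stone (a fourth click would crack it). The job finishes while you are still holding the knob at the third click: do not let go, and leave the other things on the bench where they are.

Things in the scene. Friction and masses are not known exactly. Their poses are not given: they have to be found in the camera images.
- press: Green setting press, fixed (place and yaw vary). Origin: bench top, under its vertical screw axis; z up. Base plate 170 (x) x 345 (y, from -270 to +75) x 15 mm. A bridge along x (160 x 56 mm, underside 85 high, top 105) stands over the origin on two columns; rails along y guide the carriage beneath it. The lever turns on the bridge about this z axis; its hub is 147 high, 26 in radius.
- carriage (a joint): Travel in m of the aluminium carriage along the press's own +y: 0 fully out, 0.100 fully home against its stop, the pendant then right under the ram. Starts at 0 to 0.035. It slides stiffly (about 2 N) and stays where it is left.
- stone (a point): Top of the blue stone in the brass pendant, in a dark wooden nest fixed on the carriage; 58 mm above the bench, at press x = 0, y = -0.100 + joint carriage (m). It passes under the bridge.
- carriage_post (a point): Middle of the carriage's orange upright post: round, 20 mm diameter, from 32 to 86 mm above the bench, this point at 62 mm. It stands 125 mm from the stone towards the press's -y: at press x = 0, y = -0.225 + joint carriage (m). Nothing higher than 32 mm within 60 mm of it.
- lever (a joint): Ratchet lever angle, rad, growing clockwise seen from above. At 0 the arm points 120 deg anticlockwise from the press's +x; starts at 0 to 0.10, no click made. A sprung pawl rides over five brass teeth, tips at 0.30, 0.55, 0.80, 1.05, 1.30 (each 32 mm on at the knob), and snaps down by 0.06 beyond: the lever rests at 0.366, 0.616, 0.866... after 1, 2, 3 clicks. The ratchet blocks turning back.
- lever_knob (a point): Middle of the red upright knob at the lever's end: round, 24 mm diameter, 136 to 184 mm above the bench, this point at 162, 130 mm from the press's z axis, round which it circles. The arm under it has its top at 136. Pushing takes 3 to 9 N as the pawl climbs each tooth; at the click it drops suddenly and the lever pulls forward with some 5 to 15 N. Return spring: 3 N at most.
- pad (a point): Underside of the round black pad on the ram, under the bridge on the press's z axis; 76 mm above the bench at lever 0, going down 21.5 mm per rad of the lever: it meets the stone at the third click.
- dish_mid (a point): Bystander: white ceramic dish, 72 dia x 24 high, beside the press on the robot's side (mm); this point is at its centre, half-way up.
- steel_block_mid (a point): Bystander: bright steel block 62 x 62 x 22, beside the press on its far side (mm); this point is at its centre, half-way up.
- gem_tin_mid (a point): Bystander: small round tin with yellow lid, 39 dia x 24 high, standing under the lever's sweep, well below it (the arm's underside is at 127) (mm); this point is at its centre, half-way up.
- tape_measure_mid (a point): Bystander: red tape measure 66 x 42 x 62 high (mm); this point is at its centre, half-way up.
- tape_roll_mid (a point): Bystander: yellow roll of tape lying flat, 84 dia x 24 high (mm); this point is at its centre, half-way up.
- ring_box_mid (a point): Bystander: blue ring box with white lid 70 x 70 x 38 (mm); this point is at its centre, half-way up.
- mortar_mid (a point): Bystander: white porcelain bowl 100 dia x 55 high (mm); this point is at its centre, half-way up.

How it is judged:
By the outcome, as a careful person would: the job done as asked, in the order asked, and still so for the second after the job is handed in, while the arm keeps its last pose, push and grip.
It also fails if it takes over 64 s, if anything falls off the work surface, if the arm or the gripper's body presses on something with over 40 N, if the wrist force passes 120 N, or if a joint passes its speed limit or range.

ROBOT

A 7-joint arm with a two-finger parallel gripper is mounted at the origin on the work surface. World frame = base frame: x ahead of the robot, y to its left, z up, the work surface at z = 0. Lengths are in m, angles in rad, forces in N, time in s.
With the tool pointing down it reaches from about 0.4 to 0.85 m from the base axis. Payload 10.4 kg.
Tool frame: the origin (TCP) lies at the very end of the fingers, on their centre line; the grasp point (between the pads) lies 19 mm behind it; z points along the fingers, y is the line along which they close (so a half turn about z gives the same grasp; the last joint's range is limited). The gripper opens to 85 mm and grips with 20 to 120 N. Pads are 22 mm wide; open, the fingers measure 114 mm over their backs; the gripper's body (76 mm by 85 mm) begins 54 mm behind the grasp point. The pads swing forward as they close: fully open they stand 13 mm farther back than shut.
Start: joints at [-1.24, 0.332, -0.065, 1.46, 0.022, 1.35, -0.088], TCP at [0.217, 0.586, 0.231] pointing down, gripper open.
Joint ranges: [-2.6, 2.6], [-0.5, 2.12], [-1.47, 1.34], [0.16, 2.42], [-1.27, 4.41], [0.06, 2.06], [-2.6, 2.6]. Speed limits (rad/s): [2.22, 2.22, 2.79, 2.79, 3.14, 3.14, 3.14].

INTERFACE

Orientations are given as a unit quaternion [x, y, z, w].
In Python, from plant import * gives the robot as it stands. Calls block until the motion is done:
- move_ptp(position, orientation): joint-space move of the TCP to a pose.
- move_linear(position, frame=None, rate=0.15): straight line of the TCP; frame=None keeps the orientation; rate is the mean speed in m/s.
- move_j(angles): joint-space move.
- let_go() and grasp(): open the fingers fully, or close them until they stop; the grip force is fixed at half the most.
- pause(seconds).
- solve_ik(position, orientation): joint angles nearest the present ones, or None.
- snapshot(name): name is "scene" or "top" or "wrist"; returns a dict with "pixels" (400x640x3 uint8, red, green, blue), "depth" (400x640 float32, m along the optical axis (not along the pixel's ray), 0 where there is no reading), "fx", "fy", "cx", "cy" (pixels), "rvec" (rotation vector, rad) and "tvec" (3), from world to camera coordinates, as OpenCV has them; the wrist camera has in their place "T_tool_cam" (4x4, takes a point from camera to tool coordinates, whose origin is the TCP and whose axes are the flange's). Camera axes: x right, y down, z forward; pixel columns grow to the right and rows downward; lengths in m; the calibration is good to about 2 mm. A picture is of the moment at which its call begins: read the wrist's pose just before it.
A pose or a line that the arm cannot do raises IKError and nothing moves.
- sign_off(): hands the job in; it is judged then, once.
Readings, each from a call of its own:
- current_clock(): time.
- current_joint_positions(): joint angles.
- current_joint_velocities(): joint speeds.
- current_effort(): joint torques, N m.
- current_tcp_pos(): TCP position.
- current_eef_rot(): TCP orientation.
- current_wrist_force(): force on the tool from outside, world axes, zero at the start.
- current_moment(): the same for the moment, N m.
- current_finger_gap(): opening from 0.0 (shut) to 1.0 (fully open).
- current_grip_force(): force on a finger pad.
Only numpy, scipy, OpenCV 4.12 (cv2) and the standard library are available. Lean on these libraries where they do the work, as an engineer would, in place of code of your own. Each camera call takes 0.05 s, during which the arm holds its last target. There are 200 camera calls.

## Working session

There is one attempt and no reset: what is moved stays moved. The work goes in short steps, each a Python script; the robot and the scene stay as the last script left them, time stands still between calls to the robot, and variables do not carry over. Pictures are saved under pics/ and viewed, at most 10 in all, crops included, and the job is handed in when it is done.

```bash
ls; mkdir -p pics
cat > h.py <<'E'
from plant import *
import numpy as np, cv2
from scipy.spatial.transform import Rotation as R
def cam(s,tcp=None,rot=None):
    K=np.array([[s["fx"],0,s["cx"]],[0,s["fy"],s["cy"]],[0,0,1]])
    if "rvec" in s:
        Rm=cv2.Rodrigues(np.array(s["rvec"],float))[0]; t=np.array(s["tvec"],float).ravel()
        return K,Rm.T,-Rm.T@t
    T=np.eye(4);T[:3,:3]=R.from_quat(rot).as_matrix();T[:3,3]=tcp
    T=T@np.array(s["T_tool_cam"]);return K,T[:3,:3],T[:3,3]
def ray(c,u,v):
    K,Rw,o=c;d=Rw@np.linalg.inv(K)@np.array([u,v,1.]);return o,d
def onz(c,u,v,z):
    o,d=ray(c,u,v);return o+d*(z-o[2])/d[2]
def cloud(s,c):
    K,Rw,o=c;v,u=np.mgrid[0:400,0:640];p=np.stack([(u-K[0,2])/K[0,0],(v-K[1,2])/K[1,1],np.ones_like(u)],-1)*s["depth"][...,None]
    return p@Rw.T+o
def save(s,n): cv2.imwrite("pics/"+n,cv2.cvtColor(s["pixels"],cv2.COLOR_RGB2BGR))
E
python3 - <<'E'
from h import *
import pickle
for n in("scene","top"):
    s=snapshot(n);save(s,n+"0.png");c=cam(s);print(n,c[2],c[1][:,2],s["fx"]);pickle.dump(s,open(n+".pkl","wb"))
    P=cloud(s,c);h=cv2.cvtColor(s["pixels"],cv2.COLOR_RGB2HSV)
    for nm,lo,hi in(("red",0,5),("orange",6,18),("green",45,85)):
        m=((h[...,0]>=lo)&(h[...,0]<=hi)&(h[...,1]>140)&(h[...,2]>70)).astype(np.uint8)
        k,l,st,ce=cv2.connectedComponentsWithStats(m)
        for i in range(1,k):
            if st[i,4]>40:
                q=P[(l==i)&(s["depth"]>0)];print(nm,st[i],ce[i].round(1),np.median(q,0).round(3) if len(q) else'',q[:,2].max().round(3) if len(q) else '')
print(current_clock(),current_tcp_pos(),current_eef_rot(),current_wrist_force())
E
```

```text
pics
scene [1.04051344 0.41824498 1.18864989] [-0.38084032 -0.36622546 -0.84902271] 449.0599496424505
red [385 217   9  14  80] [389.2 222.8] [0.506 0.17  0.182] 0.186
red [459 291  27  22 371] [471.6 299.6] [0.464 0.439 0.061] 0.068
orange [289 181   7  14  77] [292.  187.5] [ 0.563 -0.138  0.071] 0.089
orange [ 236  337   89   63 2265] [274.9 375. ] [0.952 0.218 0.08 ] 0.15
top [ 0.44303548 -0.07877896  1.7153372 ] [ 0.07456421  0.01992701 -0.9970171 ] 479.85315578157474
red [173 221  18  19 213] [181.4 229.7] [0.459 0.434 0.061] 0.072
red [405 262  18  24  52] [413.5 273.2] [ 0.287 -0.369  0.007] 0.016
0.1 [0.2164557  0.5859643  0.23059372] [ 1.75984248e-01  9.84392775e-01 -6.35775741e-04 -7.23182507e-05] [-0.44598132  0.05174845 -0.64777003]
```

View pics/scene0.png

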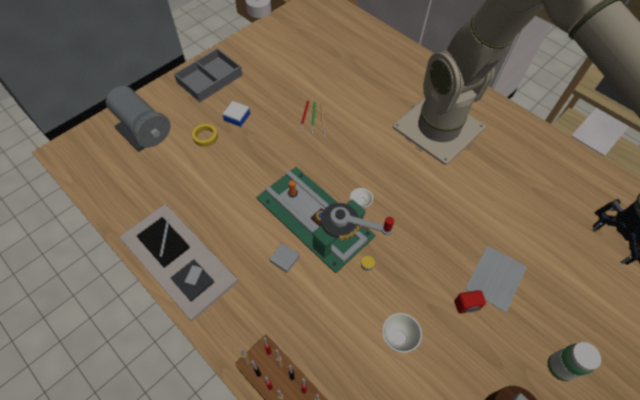

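View pics/top0.png

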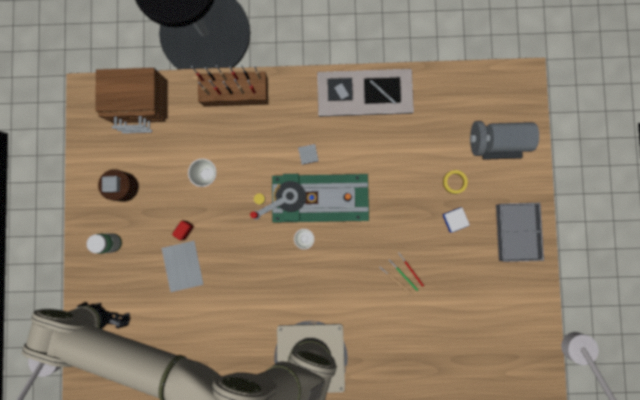

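The scene view shows the post at about (292,187), the red knob at (389,222) and the hub at (341,215). The top view has the post at (347,197), the knob at (254,214) and the green plate spanning (272–369, 174–222). The press yaw is close to 0.

Run:
```python
from h import *
import pickle
S=pickle.load(open("scene.pkl","rb"));T=pickle.load(open("top.pkl","rb"));cs,ct=cam(S),cam(T)
h=cv2.cvtColor(T["pixels"],cv2.COLOR_RGB2HSV)
def blob(h,x0,y0,x1,y1,lo,hi,sm=90):
    m=np.zeros(h.shape[:2],np.uint8);r=h[y0:y1,x0:x1]
    m[y0:y1,x0:x1]=(r[...,0]>=lo)&(r[...,0]<=hi)&(r[...,1]>sm)&(r[...,2]>50);return m
hs=cv2.cvtColor(S["pixels"],cv2.COLOR_RGB2HSV)
def tri(a,b):
    o1,d1=ray(cs,*a);o2,d2=ray(ct,*b);A=np.stack([d1,-d2],1);x=np.linalg.lstsq(A,o2-o1,rcond=None)[0]
    p,q=o1+x[0]*d1,o2+x[1]*d2;return (p+q)/2,np.linalg.norm(p-q)
def cen(m): ys,xs=np.nonzero(m);return xs.mean(),ys.mean(),len(xs)
kT=cen(blob(h,244,205,262,222,0,6,140));pT=cen(blob(h,338,188,356,206,4,14,120))
kS=cen(blob(hs,380,212,398,235,0,6,140));pS=cen(blob(hs,284,176,302,200,4,14,120))
print(kT,pT,kS,pS);print("knob",tri(kS[:2],kT[:2]),onz(ct,*kT[:2],.18),"post",tri(pS[:2],pT[:2]),onz(ct,*pT[:2],.082))
g=blob(h,260,165,380,230,45,90,80);(c0,wh,an)=cv2.minAreaRect(cv2.findNonZero(g))
b=cv2.boxPoints((c0,wh,an));W=np.array([onz(ct,*p,.015) for p in b]);print(g.sum(),W.round(3),np.linalg.norm(np.diff(W,axis=0),axis=1).round(3))
P=cloud(T,ct);q=P[180:212,270:312].reshape(-1,3)
for lo,hi in((.095,.115),(.14,.16)):
  w=q[(q[:,2]>lo)&(q[:,2]<hi)];print(lo,len(w),w.mean(0),w.min(0),w.max(0))
```

```text
(np.float64(253.0810810810811), np.float64(214.45945945945945), 37) (np.float64(347.2758620689655), np.float64(196.41379310344828), 29) (np.float64(388.5408163265306), np.float64(223.22448979591837), 98) (np.float64(291.9761904761905), np.float64(187.61904761904762), 84)
knob (array([0.50183465, 0.16662912, 0.16719911]), np.float64(0.001579530696352103)) [0.50089701 0.16524553 0.18      ] post (array([ 0.55891562, -0.14325281,  0.05863489]), np.float64(0.00032932701340873595)) [ 0.55717062 -0.14222413  0.082     ]
1470 [[ 0.646  0.118  0.015]
 [ 0.636 -0.217  0.015]
 [ 0.476 -0.212  0.015]
 [ 0.486  0.121  0.015]] [0.335 0.16  0.333]
0.095 232 [0.56702667 0.04584342 0.11117387] [ 0.51102285 -0.00321207  0.09761624] [0.61782548 0.10762327 0.11494264]
0.14 106 [0.56056246 0.05252686 0.14487914] [0.52184168 0.02489784 0.14000404] [0.58649302 0.11466878 0.15584968]
```

```bash
cat >> h.py <<'E'
def q(deg):  # tool down, finger line at world angle deg
    a=np.radians((deg+90)/2);return [float(np.cos(a)),float(np.sin(a)),0.,0.]
def blob(s,lo,hi,sm=120,vm=50,minA=60):
    h=cv2.cvtColor(s["pixels"],cv2.COLOR_RGB2HSV);m=((h[...,0]>=lo)&(h[...,0]<=hi)&(h[...,1]>sm)&(h[...,2]>vm)).astype(np.uint8)
    k,l,st,ce=cv2.connectedComponentsWithStats(m);return [(st[i],ce[i],l==i) for i in range(1,k) if st[i,4]>minA]
def wrist(n):
    p,r=current_tcp_pos(),current_eef_rot();s=snapshot("wrist");save(s,n);return s,cam(s,p,r)
def rep(s,c):
    P=cloud(s,c)
    for nm,lo,hi in(("red",0,4),("orange",5,14)):
        for st,ce,m in blob(s,lo,hi):
            w=P[m&(s["depth"]>0)]
            if len(w)<20: print(nm,st,"nodepth");continue
            zt=np.percentile(w[:,2],97);t=w[w[:,2]>zt-.005]
            (u,v),rd=cv2.minEnclosingCircle(cv2.findNonZero((m&(P[...,2]>zt-.005)).astype(np.uint8)))
            print(nm,st,"ztop",zt.round(4),"mid",((t.min(0)+t.max(0))/2).round(4),"ext",np.ptp(t,axis=0).round(4),"ray",onz(c,u,v,zt).round(4))
E
python3 - <<'E'
from h import *
print(current_clock())
move_ptp([.53,-.14,.30],q(88.3));s,c=wrist("w1.png");print(current_clock(),np.array(s["T_tool_cam"]).round(3));rep(s,c)
move_linear([.50,-.06,.32]);s,c=wrist("w2.png");print(current_clock());rep(s,c);print(current_joint_positions(),current_wrist_force())
E
```

```text
0.1
2.95 [[ 0.001 -0.963 -0.269  0.067]
 [ 1.     0.001 -0.     0.001]
 [ 0.    -0.269  0.963 -0.143]
 [ 0.     0.     0.     1.   ]]
red [633 134   7  19  89] ztop 0.144 mid [0.5019 0.156  0.142 ] ext [0.0164 0.0064 0.0059] ray [0.5014 0.1534 0.144 ]
orange [547 159  30  16 110] ztop 0.1289 mid [0.5277 0.0943 0.1291] ext [0.0045 0.0093 0.0006] ray [0.5277 0.0944 0.1289]
orange [394 168  37  35 668] ztop 0.0439 mid [ 0.5594 -0.0193  0.0433] ext [0.0449 0.0442 0.0073] ray [ 0.5593 -0.0196  0.0439]
orange [304 179  18  26 204] ztop 0.0867 mid [ 0.5585 -0.1438  0.0848] ext [0.02   0.0183 0.0058] ray [ 0.5574 -0.1432  0.0867]
orange [493 382  40  18 494] ztop 0.0364 mid [0.905  0.1588 0.0347] ext [0.0042 0.0549 0.0062] ray [0.9044 0.1578 0.0364]
3.7333
red [ 61   0  32  32 284] ztop 0.0114 mid [ 0.3131 -0.3515  0.0092] ext [0.0345 0.0301 0.0055] ray [ 0.3124 -0.3498  0.0114]
red [ 530  161   58   33 1227] ztop 0.1854 mid [0.5004 0.1647 0.1834] ext [0.0224 0.0227 0.006 ] ray [0.4962 0.1505 0.1854]
orange [460 185  25  14  61] ztop 0.1168 mid [0.5263 0.11   0.1145] ext [0.0142 0.0231 0.0053] ray [0.5258 0.109  0.1168]
orange [332 189  33  33 567] ztop 0.0441 mid [ 0.5595 -0.0192  0.0424] ext [0.0451 0.0433 0.005 ] ray [ 0.5584 -0.0192  0.0441]
orange [242 200  22  26 250] ztop 0.0866 mid [ 0.5579 -0.1427  0.0847] ext [0.0187 0.0181 0.0059] ray [ 0.5571 -0.1423  0.0866]
orange [493 386  40  14 405] ztop 0.0302 mid [0.9051 0.2535 0.0284] ext [0.0042 0.0627 0.0063] ray [0.9034 0.2522 0.0302]
[-0.83392808 -0.0091797   0.87419152  1.66592304  0.00747546  1.48165755
  1.57942842] [ 0.61695045 -0.069125    0.41280896]
```

Run:
```python
from h import *
post=np.array([.558,-.143,0]);d=np.array([.018,1,0])
move_linear([post[0],post[1],.15],q(88.9));move_linear([post[0],post[1],.045],rate=.08);grasp()
p0=np.array(current_tcp_pos());print(current_clock(),current_finger_gap(),current_grip_force(),current_wrist_force(),p0)
f0=np.array(current_wrist_force())
move_linear((p0+d*.058).tolist(),rate=.05);print(current_tcp_pos(),np.array(current_wrist_force())-f0)
for k in range(1,14):
    move_linear((p0+d*(.058+.0015*k)).tolist(),rate=.02);f=np.array(current_wrist_force())-f0
    print(k,np.array(current_tcp_pos()).round(4),f.round(1))
    if f[1]<-18: break
print(current_clock())
```

```text
7.2917 0.2183849668191844 58.4011173248291 [-1.81195279  0.59031013  3.99724888] [ 0.55804079 -0.14312276  0.045216  ]
[ 0.55875654 -0.08394758  0.04519629] [-2.2578468   0.33567755  2.62461418]
1 [ 0.5588 -0.0826  0.0452] [-1.4 -0.7  2. ]
2 [ 0.5588 -0.0812  0.0452] [-2.1 -0.6  3.7]
3 [ 0.5588 -0.0797  0.0452] [-1.3 -1.5  2.1]
4 [ 0.5588 -0.0782  0.0452] [-2.5 -1.5  2.1]
5 [ 0.5588 -0.0767  0.0452] [-2.3  0.   3. ]
6 [ 0.5589 -0.0758  0.0452] [-2.1 -4.2  1.5]
7 [ 0.5589 -0.0758  0.0452] [-1.  -7.9  0.3]
8 [ 0.5588 -0.0758  0.0453] [  0.7 -12.8  -1.4]
9 [ 0.5588 -0.0758  0.0453] [  2.1 -16.5  -2.8]
10 [ 0.5588 -0.0758  0.0453] [  3.1 -22.9  -5.9]
11.1
```

The carriage stopped hard at 67 mm of travel, against 68 mm expected, so it is home. Next I unload, release, rise and check the lever path.

Run:
```python
from h import *
p=np.array(current_tcp_pos());move_linear([.5588,-.0758,.0452],rate=.05);print(current_wrist_force());let_go()
move_linear([.5588,-.0775,.28],rate=.2)
move_linear([.48,.10,.30],rate=.2);s,c=wrist("w3.png");rep(s,c)
print(current_clock(),current_joint_positions())
O=np.array([.561,.0492])
from scipy.spatial.transform import Rotation as R
j0=np.array(current_joint_positions())
for base in(28.5,208.5):
  for th in(0,.3,.6,.9):
    a=np.radians(118.5)-th;x=O+.13*np.array([np.cos(a),np.sin(a)])
    j=solve_ik([x[0],x[1],.143],q(base-np.degrees(th)));print(base,th,None if j is None else np.array(j).round(2))
```

```text
[-0.79790506 -5.34886458  2.60759128]
red [ 548  112   90   61 3488] ztop 0.0634 mid [0.4583 0.4366 0.0616] ext [0.0664 0.0611 0.0064] ray [0.4533 0.4161 0.0634]
red [374 191  35  38 884] ztop 0.1854 mid [0.5004 0.1646 0.1836] ext [0.0227 0.0221 0.0058] ray [0.4949 0.1612 0.1854]
orange [548 110  91  63 173] ztop 0.0608 mid [0.4581 0.4529 0.0592] ext [0.0703 0.0335 0.0063] ray [0.4576 0.4375 0.0608]
orange [161 220  33  29 397] ztop 0.0864 mid [ 0.5587 -0.0741  0.0844] ext [0.0185 0.0196 0.006 ] ray [ 0.5567 -0.0726  0.0864]
14.525 [-1.07352594 -0.04108756  0.76769159  1.7289689   0.02918194  1.44250672
  1.2396581 ]
28.5 0 [-1.07  0.21  0.75  1.87 -0.16  1.12  0.24]
28.5 0.3 [-1.06  0.33  0.8   1.77 -0.26  1.15  0.01]
28.5 0.6 [-1.04  0.45  0.85  1.67 -0.36  1.19 -0.2 ]
28.5 0.9 [-1.    0.56  0.91  1.58 -0.46  1.23 -0.41]
208.5 0 None
208.5 0.3 [ 0.55  0.58 -1.24  1.69  0.57  1.29  2.53]
208.5 0.6 [-0.    0.38 -0.46  1.62  0.18  1.19  2.53]
208.5 0.9 [-0.14  0.43 -0.26  1.53  0.12  1.2   2.32]
```

View pics/w3.png

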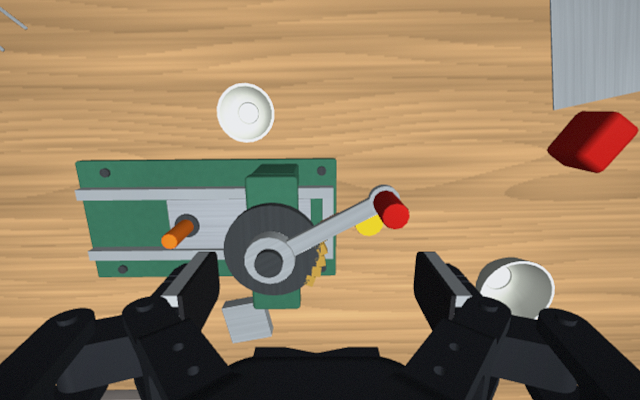

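The knob sits at (388,210) on the lever from the hub at (268,260), and the orange post has moved home. The measured radius is 0.130 m, which checks. Next I grip the knob along the tangent and turn in small steps.

```bash
cat >> h.py <<'E'
O=np.array([.561,.0492]);A0=np.radians(117.7);RAD=.1303
def turn(th,th0=0):
    a=A0-th;x=O+RAD*np.array([np.cos(a),np.sin(a)])
    move_linear([x[0],x[1],.144],q(27.7-np.degrees(th)),rate=.04)
    f=np.array(current_wrist_force());t=np.array([np.sin(a),-np.cos(a)])
    p=np.array(current_tcp_pos())[:2]-O;am=A0-np.arctan2(p[1],p[0])
    ft=f[:2]@t;fr=f[:2]@np.array([np.cos(a),np.sin(a)])
    print(f"{th:.3f} meas {am:.4f} Ft {ft:.1f} Fr {fr:.1f} Fz {f[2]:.1f} gap {current_finger_gap():.3f} t {current_clock():.2f}");return ft,am
E
python3 - <<'E'
from h import *
move_ptp([.5004,.1646,.24],q(27.7));move_linear([.5004,.1646,.144],rate=.08)
print(current_wrist_force());grasp();print(current_clock(),current_finger_gap(),current_grip_force(),current_wrist_force(),current_tcp_pos())
for i in range(1,20): turn(.02*i)
E
```

```text
[-0.73361598 -0.45615816 -0.39327462]
17.4833 0.26571123135434765 58.61551344394684 [-0.18852705 -0.27719338  4.08414705] [0.50053683 0.16470154 0.14422747]
0.020 meas 0.0226 Ft -1.0 Fr 1.8 Fz 4.4 gap 0.264 t 17.73
0.040 meas 0.0418 Ft -0.4 Fr 1.5 Fz 5.9 gap 0.267 t 17.98
0.060 meas 0.0607 Ft -1.3 Fr 1.2 Fz 5.4 gap 0.264 t 18.23
0.080 meas 0.0795 Ft -4.4 Fr 1.0 Fz 7.8 gap 0.264 t 18.48
0.100 meas 0.0996 Ft -2.5 Fr 1.4 Fz 4.9 gap 0.270 t 18.73
0.120 meas 0.1198 Ft -2.7 Fr 1.5 Fz 4.1 gap 0.269 t 18.98
0.140 meas 0.1395 Ft -2.3 Fr 0.8 Fz 5.1 gap 0.266 t 19.23
0.160 meas 0.1594 Ft -3.8 Fr -0.5 Fz 8.2 gap 0.265 t 19.48
0.180 meas 0.1792 Ft -3.3 Fr 0.7 Fz 9.7 gap 0.264 t 19.73
0.200 meas 0.1988 Ft -3.1 Fr -0.8 Fz 10.0 gap 0.261 t 19.98
0.220 meas 0.2187 Ft -2.3 Fr 0.9 Fz 7.0 gap 0.268 t 20.23
0.240 meas 0.2409 Ft -2.5 Fr 0.7 Fz 6.9 gap 0.264 t 20.48
0.260 meas 0.2660 Ft 4.9 Fr 0.1 Fz 0.7 gap 0.265 t 20.73
0.280 meas 0.2883 Ft 7.2 Fr 0.2 Fz 1.6 gap 0.268 t 20.98
0.300 meas 0.3052 Ft 5.7 Fr -0.5 Fz 3.7 gap 0.266 t 21.23
0.320 meas 0.3206 Ft 1.3 Fr -0.8 Fz 6.3 gap 0.267 t 21.48
0.340 meas 0.3361 Ft -2.5 Fr -0.5 Fz 9.2 gap 0.267 t 21.73
0.360 meas 0.3568 Ft -1.5 Fr -0.0 Fz 8.2 gap 0.265 t 21.98
0.380 meas 0.3733 Ft -5.4 Fr -1.5 Fz 10.3 gap 0.267 t 22.23
```

Run:
```python
from h import *
for th in np.arange(.40,.801,.02): turn(th)
```

```text
0.400 meas 0.3958 Ft -2.3 Fr -1.8 Fz 8.2 gap 0.268 t 22.48
0.420 meas 0.4159 Ft -2.5 Fr -0.5 Fz 7.9 gap 0.262 t 22.73
0.440 meas 0.4353 Ft -3.2 Fr -1.0 Fz 7.7 gap 0.265 t 22.98
0.460 meas 0.4553 Ft -2.8 Fr -1.5 Fz 10.4 gap 0.268 t 23.23
0.480 meas 0.4758 Ft -3.3 Fr -0.7 Fz 9.8 gap 0.265 t 23.48
0.500 meas 0.4985 Ft -0.7 Fr -3.0 Fz 7.2 gap 0.266 t 23.73
0.520 meas 0.5194 Ft 1.2 Fr -0.9 Fz 6.0 gap 0.261 t 23.98
0.540 meas 0.5436 Ft 3.2 Fr -0.9 Fz 4.3 gap 0.268 t 24.23
0.560 meas 0.5604 Ft 2.5 Fr -0.5 Fz 6.7 gap 0.265 t 24.48
0.580 meas 0.5795 Ft 0.7 Fr -1.9 Fz 7.4 gap 0.262 t 24.73
0.600 meas 0.5952 Ft -3.1 Fr -0.8 Fz 9.8 gap 0.261 t 24.98
0.620 meas 0.6107 Ft -6.9 Fr -3.7 Fz 12.0 gap 0.265 t 25.23
0.640 meas 0.6347 Ft -3.2 Fr -1.7 Fz 10.6 gap 0.267 t 25.48
0.660 meas 0.6539 Ft -5.0 Fr -1.8 Fz 10.6 gap 0.265 t 25.73
0.680 meas 0.6704 Ft -8.9 Fr -3.7 Fz 14.1 gap 0.267 t 25.98
0.700 meas 0.6956 Ft -4.5 Fr -2.6 Fz 10.3 gap 0.263 t 26.23
0.720 meas 0.7157 Ft -2.3 Fr -1.8 Fz 10.1 gap 0.261 t 26.48
0.740 meas 0.7315 Ft -5.9 Fr -3.2 Fz 12.0 gap 0.267 t 26.73
0.760 meas 0.7470 Ft -9.7 Fr -5.2 Fz 13.1 gap 0.269 t 26.98
0.780 meas 0.7817 Ft 2.9 Fr -1.6 Fz 4.8 gap 0.268 t 27.23
0.800 meas 0.7987 Ft -1.1 Fr -3.3 Fz 8.4 gap 0.265 t 27.48
```

Run:
```python
from h import *
turn(.812);turn(.824);pause(.3);turn(.826)
for n in("scene",):
    s=snapshot(n);save(s,"end.png");i=cv2.imread("pics/end.png")[140:300,220:440];cv2.imwrite("pics/end_c.png",cv2.resize(i,None,fx=3.4,fy=3.4))
print(current_grip_force())
```

```text
0.812 meas 0.8126 Ft 2.5 Fr -1.3 Fz 5.5 gap 0.265 t 27.73
0.824 meas 0.8240 Ft -0.1 Fr -1.8 Fz 8.2 gap 0.264 t 27.98
0.826 meas 0.8254 Ft -0.9 Fr -1.8 Fz 8.4 gap 0.266 t 28.53
59.554792642593384
```

View pics/end_c.png

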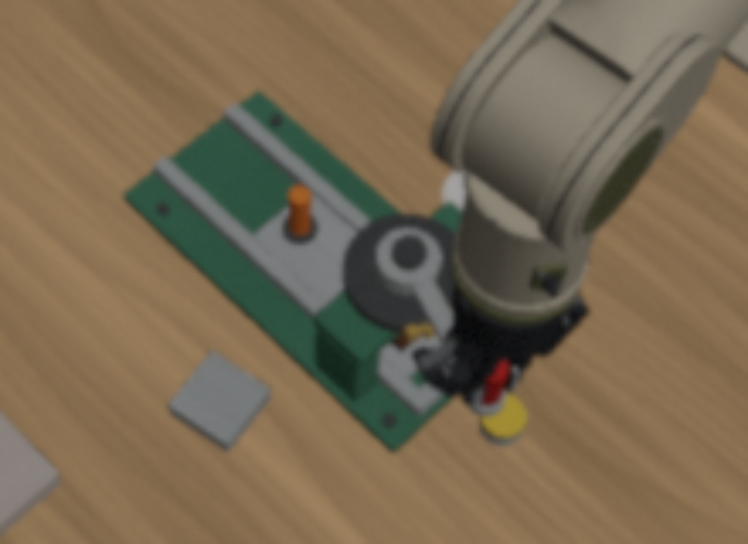

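The crop shows the knob (497,382) held in the fingers, the carriage with its post (300,212) home, and the tin and block undisturbed. I felt three clicks, and the lever rests at about 0.87.

```bash
python3 -c "
from h import *
sign_off();print(current_clock())"
```

```text
the job is handed in; nothing more can be done
the job is handed in; nothing more can be done
```

The job is handed in: the carriage is home against its stop and the lever is three clicks on (about 0.87 rad), with the knob still gripped, about 29 s on the robot's clock.

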